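Mark the third gap and push the blue-banded cup home

ROBOT

A 7-joint arm with a two-finger parallel gripper is mounted at the origin on the work surface. World frame = base frame: x ahead of the robot, y to its left, z up, the work surface at z = 0. Lengths are in m, angles in rad, forces in N, time in s.
With the tool pointing down it reaches from about 0.375 to 0.925 m from the base axis. Payload 3.1 kg.
Tool frame: the origin (TCP) lies midway between the tips of the shut fingers; the grasp point (between the pads) lies 19 mm behind it; z points along the fingers, y is the direction in which the jaws open and shut (so a half turn about z gives the same grasp; the last joint's range is limited). The gripper opens to 85 mm and grips with 20 to 120 N. Pads are 22 mm wide; open, the fingers measure 114 mm over their backs; the gripper's body (76 mm by 85 mm) begins 54 mm behind the grasp point. The pads swing forward as they close: fully open they stand 13 mm farther back than shut.
Start: joints at [-1.23, 0.383, 0.044, 1.598, -0.018, 1.161, -0.05], TCP at [0.276, 0.588, 0.231] pointing down, gripper open.
Joint ranges: [-2.61, 2.61], [-0.41, 2.15], [-1.48, 1.57], [0, 2.5], [-1.57, 4.71], [0.05, 1.97], [-2.85, 2.85]. Speed limits (rad/s): [2.79, 2.79, 3.14, 3.14, 3.14, 3.14, 3.14].

INTERFACE

Orientations are given as a rotation vector (axis times angle).
In Python, from plant import manip gives the robot as it stands. The module is installed in compiled form; this text tells all that it offers.
- The arm moves only by the tool send_rows, never from a script. Its argument "motion" is a list of rows, each a list of 7 numbers: the turn, a rotation vector about the tool's x, y, z in degrees, then the shift along the tool's x, y, z in m, then the opening, from 0 (shut) to 1 (fully open). In form: [[ax, ay, az, tx, ty, tz, fingers], ...]. A call has exactly 5 rows; each row shifts and turns the commanded pose from where the row before left it, along the tool's axes as they then stand; what a row does not reach is not made up. A row lasts 1/12 s, in which the tool goes at most 41.7 mm and 7.16 degrees, less where a joint would pass 70% of its speed; a pose out of reach is approached as far as the arm can. A call is refused whole if a number of a shift passes 0.0417 or a number of a turn 7.16, either way. A call with a gripper value outside its range is refused whole. The fingers move at their own pace and stop on an object; "newtons" is the grip in N (left out, the last holds). Time passes only in rows, so rows that do not move let the fingers close, or fill a call up. It gives the time, the measured TCP pose, the force and the opening at its end, in the units of the state.
- manip.get_obs(): the state, without advancing time (a new reading comes with each control period).
- manip.grab_frame(name): name is "scene" or "side" or "wrist"; returns the picture (420x560x3 uint8, red, green, blue); there is no depth.
- manip.camera_info(name): a dict with "K" (3x3 intrinsics, pixels), "position" and "attitude" of the camera in the world; the wrist camera has in their place "T_tool_cam" (4x4, takes a point from camera to tool coordinates, whose origin is the TCP and whose axes are the flange's). Camera axes: x right, y up, looking along -z (the intrinsics and any distortion apply to the point x, -y, -z); pixel columns grow to the right and rows downward; lengths in m; the calibration is good to about 2 mm. A picture is of the moment at which its call begins: read the wrist's pose just before it. camera_info takes no time and is no camera call.
- manip.hand_in(): hands the job in, once; it reports no verdict.
The state is a dict: "t": time; "qpos": joint angles; "qd": joint speeds; "tau": joint torques, N m; "tool_pos": TCP position; "tcp_rot": TCP orientation; "contact_force": force on the tool from outside, world axes, zero at the start; "ft_torque": the same for the moment, N m; "grip_width": finger opening in m.
Only numpy, scipy, OpenCV 4.12 (cv2) and the standard library are available. Lean on these libraries where they do the work, as an engineer would, in place of code of your own. Each camera call takes 0.05 s, during which the arm holds its last target.

TASK

Counting the gaps of the cup rack from its brass end, run a fingertip along the rail to slide the red marker until it stands over the third gap. Then push the blue-banded cup, upright across the stool top, into that third gap until it rests against the rack's back board. Only touch and push, never lift or carry the cup, and leave the other cups, the incense burner, the tin trays and the spoon where they are.

Things in the scene. Friction and masses are not known exactly. Their poses are not given: they have to be found in the camera images.
- rack: Fixed dark-wood cup rack, no floor: cups slide in over the stool top from its open front (-x of its frame, towards the robot). Origin at its middle on the surface; +x to the back, +y left along the row. Seven dividers, 6 mm thick, 38 mm high, at y = 0, +-68, +-136, +-204 mm, run from x = -36 to 30 mm with rounded noses. Six gaps, 62 mm wide, centred at y = +-34, +-102, +-170 mm.
- back_mid (a point): Middle of the inner face of the rack's back board (30 mm high), at x = 30, y = 0 mm of the rack frame, 15 mm up. A cup touching the board has its centre at x = 5 mm. Plain cups already stand in the gaps at y = 170, -102 and -170 mm; the two middle gaps (y = 34 and -34 mm) and the one at y = 102 mm are empty.
- rail_mid (a point): Middle of the top of the steel rail, a 10 mm round rod on seven thin posts above the back board, along y at x = 35 mm of the rack frame; its top is 70 mm above the surface; it runs from y = -220 to +220 mm.
- end_brass: Brass block 80 x 28 x 56 mm fixed at one end of the rack, at y = 224 or -224 mm of its frame (changes from run to run): gaps are counted from it. So the third gap is at y = +34 mm if the brass is at +y, at y = -34 mm if at -y. The other end has a like block of dark wood. Origin at the centre of its underside; axes as the rack's.
- marker (a joint): The red marker's place along the rail in m: its y in the rack frame (0 is mid-rack, above the middle divider; grows to +y). It slides stiffly (about 1.2 N), stays where it is left, and can travel from -0.19 to +0.19. It starts between 0.09 and 0.15.
- marker_mid (a point): Point on the red marker, an upright block 26 mm across the rail (x), 20 mm along it (y), 52 mm tall, from height 58 to 110 mm; this point is at height 92 mm on its centre line. It rides on the rail and cannot come off.
- cup_blue_mid (a point): Centre (half-way up, 26 mm above its underside) of the cup to push: white porcelain, handleless, with a broad dark-blue band, 50 mm across, 52 mm tall, about 0.12 kg, standing mouth up in front of the rack, on its left or its right. Its z axis is the cup's axis.
- cup_blue: The same blue-banded cup; origin at the centre of its underside.
- cup_front: Plain white porcelain handleless cup, 50 mm across, 52 mm tall, mouth up; origin at the centre of its underside. A bystander that stands in front of the rack on the other side from the blue-banded cup.
- cup_r0: Plain white porcelain handleless cup, 50 mm across, 52 mm tall, mouth up; origin at the centre of its underside. A bystander in the rack's gap at y = +170 mm.
- cup_r1: Plain white porcelain handleless cup, 50 mm across, 52 mm tall, mouth up; origin at the centre of its underside. A bystander in the rack's gap at y = -102 mm.
- cup_r2: Plain white porcelain handleless cup, 50 mm across, 52 mm tall, mouth up; origin at the centre of its underside. A bystander in the rack's gap at y = -170 mm.
- cup_side: Plain white porcelain handleless cup, 50 mm across, 52 mm tall, mouth up; origin at the centre of its underside. A bystander to the right, behind the tin trays.
- burner: Round clay incense burner, 112 mm across, 62 mm tall, left of the rack; origin at the centre of its underside. A bystander.
- burner_lid: The burner's loose clay lid, 106 mm across, 45 mm tall with its knob, lying on the burner; origin at the centre of its underside.
- tins: Stack of three round tin trays, 144 mm across, 102 mm tall in all, right of the rack; origin at the centre of its underside. A bystander.
- spoon: Steel slotted spoon lying flat, 250 mm long, 5 mm thick, at the left; its bowl, 64 mm across, is 68 mm along its x from the origin. A bystander.
There are look-alikes about, which are no part of the job. Leave any green or pink look-alike of the cup_blue alone.

How it is judged:
By the outcome, as a careful person would: the job done as asked, in the order asked, and still so for the second after the job is handed in, with the robot touching nothing.
It also fails if it takes over 70 s, if anything falls off the work surface, if the arm or the gripper's body presses on something with over 40 N, if the wrist force passes 120 N, or if a joint passes its speed limit or range.

## Working session

There is one attempt and no reset: what is moved stays moved. The work goes in short steps, Python scripts to look and compute and a tool call to move; the robot and the scene stay as the last step left them, time stands still between calls to the robot, and variables do not carry over. Pictures are saved under pics/ and viewed, and the job is handed in when it is done.

Besides the shell and the picture viewer there is one more tool, called after "Call:" by a JSON object that holds its "name" and its "arguments", one argument or row to a line. send_rows: Moves the arm, as the interface text tells. Its arguments: {"type":"object","properties":{"motion":{"type":"array","items":{"type":"array","items":{"type":"number"}}},"newtons":{"type":"number"}},"required":["motion"]}

```bash
mkdir -p pics
cat > h.py <<'E'
import numpy as np, cv2
from scipy.spatial.transform import Rotation as R
from plant import manip
E
python3 - <<'E'
from h import *
o=manip.get_obs(); print(o)
for n in ["scene","side"]:
    f=manip.grab_frame(n); cv2.imwrite(f"pics/{n}0.png",f[:,:,::-1]); print(n,manip.camera_info(n))
print(manip.camera_info("wrist"))
E
```

```text
{'t': 0.0, 'qpos': array([-1.22979449,  0.38387112,  0.04384598,  1.59958671, -0.01790875,
        1.16121166, -0.0499197 ]), 'qd': array([ 0.00082446, -0.00058039, -0.00027479,  0.00083824, -0.0015192 ,
        0.00061445,  0.00134119]), 'tau': array([-2.24371092e-04, -4.33457351e+01,  1.02407500e+00, -2.49512315e+01,
        1.05637676e-02,  1.11637154e-02,  2.58468340e-06]), 'tool_pos': array([0.27576073, 0.58755056, 0.22985813]), 'tcp_rot': array([-0.68358512, -3.0658613 ,  0.0041574 ]), 'contact_force': array([-0.13584376, -0.11266658,  0.71103865]), 'ft_torque': array([ 0.0289986 , -0.03107485, -0.01986228]), 'grip_width': 0.08554319331121701}
scene {'K': array([[497.24587429,   0.        , 282.69555659],
       [  0.        , 497.24587429, 209.60703267],
       [  0.        ,   0.        ,   1.        ]]), 'position': array([1.55827655, 0.26935986, 0.94080924]), 'attitude': array([0.61359797, 0.82339995, 1.69785108])}
side {'K': array([[414.00357453,   0.        , 275.06362436],
       [  0.        , 414.00357453, 204.23991235],
       [  0.        ,   0.        ,   1.        ]]), 'position': array([ 0.43009574, -0.82800419,  0.6747767 ]), 'attitude': array([ 0.94238269, -0.0654649 , -0.10924977])}
{'K': array([[309.60857185,   0.        , 273.66846333],
       [  0.        , 309.60857185, 209.84013515],
       [  0.        ,   0.        ,   1.        ]]), 'T_tool_cam': array([[-6.37779937e-04,  9.51934935e-01,  3.06299645e-01,
         7.79461395e-02],
       [ 9.99999646e-01,  4.38944305e-04,  7.18033131e-04,
        -2.50937358e-04],
       [ 5.49072337e-04,  3.06299995e-01, -9.51934878e-01,
        -1.41997636e-01],
       [ 0.00000000e+00,  0.00000000e+00,  0.00000000e+00,
         1.00000000e+00]])}
```

View pics/scene0.png

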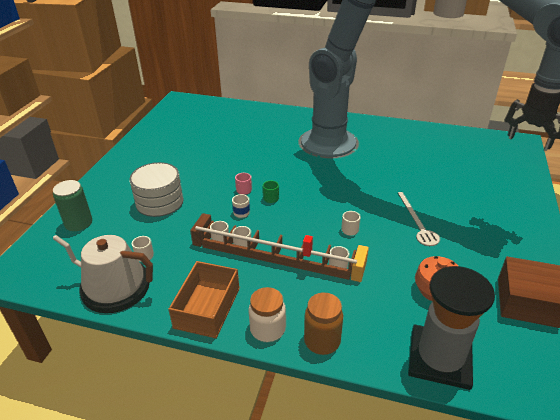

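View pics/side0.png

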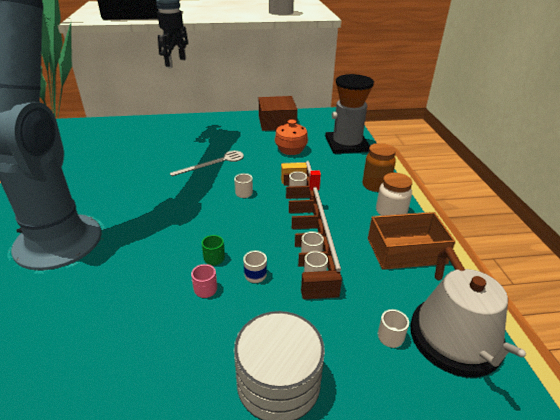

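The brass end is on the rack's +y side (scene px ~360,262), so the target gap is at y=+34. The blue cup is at scene px (241,206), with the pink and green look-alikes right behind it. I'll crop in for accurate positions.

Run:
```python
import cv2
a=cv2.imread("pics/scene0.png")[155:285,170:380]; cv2.imwrite("pics/sc1.png",cv2.resize(a,None,fx=3.8,fy=3.8,interpolation=cv2.INTER_CUBIC))
a=cv2.imread("pics/side0.png")[150:310,180:350]; cv2.imwrite("pics/sd1.png",cv2.resize(a,None,fx=3.7,fy=3.7,interpolation=cv2.INTER_CUBIC))
```

```text
(no output)
```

View pics/sc1.png

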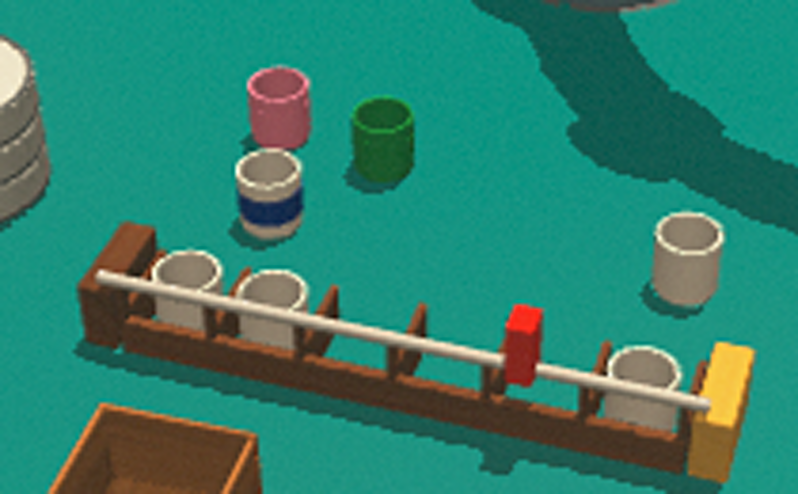

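View pics/sd1.png

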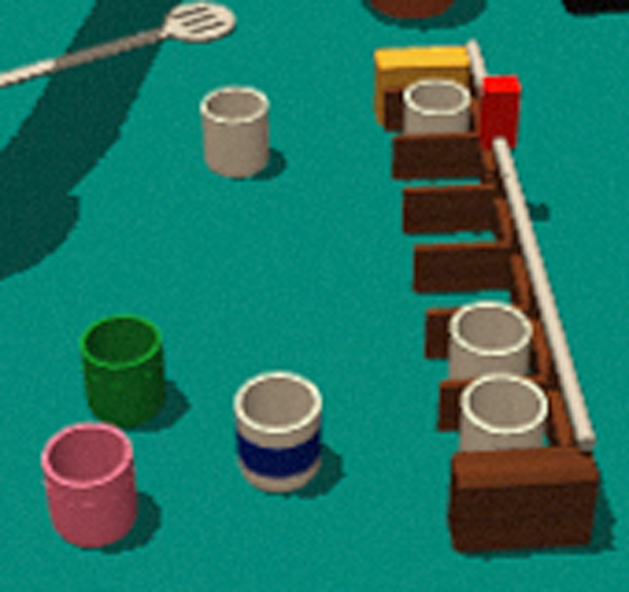

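```bash
cat >> h.py <<'E'
def ray(n,uv,obs=None):
    c=manip.camera_info(n); K=c["K"]
    A=R.from_rotvec(c["attitude"]).as_matrix(); p=np.array(c["position"])
    d=np.array([(uv[0]-K[0,2])/K[0,0],-(uv[1]-K[1,2])/K[1,1],-1.])
    return p,A@d
def atz(n,uv,z):
    p,d=ray(n,uv); return p+d*(z-p[2])/d[2]
def proj(n,X):
    c=manip.camera_info(n); K=c["K"]; q=R.from_rotvec(c["attitude"]).as_matrix().T@(np.asarray(X)-c["position"])
    return np.array([K[0,0]*q[0]/-q[2]+K[0,2],K[1,1]*-q[1]/-q[2]+K[1,2]])
E
python3 - <<'E'
from h import *
sc=lambda u,v:((u+.5)/3.8-.5+170,(v+.5)/3.8-.5+155)
sd=lambda u,v:((u+.5)/3.7-.5+180,(v+.5)/3.7-.5+150)
S=dict(pink=(279,84),blue=(269,168),green=(383,114),front=(689,233),r0=(644,367),r1=(272,291),r2=(187,270))
D=dict(blue=(279,402),green=(122,341),pink=(89,453),front=(236,104),r0=(437,96),r1=(490,330),r2=(504,403))
P={}
for k in S:
    a=atz("scene",sc(*S[k]),.052);b=atz("side",sd(*D[k]),.052);P[k]=(a+b)/2;print(k,a.round(4),b.round(4))
for nm,s,d in [("brassend",(708,404),(473,44)),("woodend",(100,275),(587,437))]:
    print(nm,atz("scene",sc(*s),.065).round(4),atz("side",sd(*d),.065).round(4))
print("marker top",atz("scene",sc(525,312),.11).round(4),atz("side",sd(501,79),.11).round(4))
v=(P['r0']-P['r2'])[:2];print("dir",np.degrees(np.arctan2(-v[0],v[1])),np.linalg.norm(v))
E
```

```text
pink [ 0.3631 -0.1997  0.052 ] [ 0.3627 -0.1981  0.052 ]
blue [ 0.4727 -0.1699  0.052 ] [ 0.4726 -0.1688  0.052 ]
green [ 0.3816 -0.1049  0.052 ] [ 0.3812 -0.1038  0.052 ]
front [0.4679 0.1572 0.052 ] [0.4674 0.161  0.052 ]
r0 [0.6182 0.1512 0.052 ] [0.6212 0.1556 0.052 ]
r1 [ 0.6092 -0.1198  0.052 ] [ 0.6084 -0.1191  0.052 ]
r2 [ 0.6032 -0.1871  0.052 ] [ 0.6038 -0.1846  0.052 ]
brassend [0.6558 0.1999 0.065 ] [0.6585 0.2088 0.065 ]
woodend [ 0.6383 -0.2384  0.065 ] [ 0.641  -0.2304  0.065 ]
marker top [0.648  0.0738 0.11  ] [0.6523 0.0815 0.11  ]
dir -2.734247507481054 0.3396372373542947
```

```bash
cat >> h.py <<'E'
RO=np.array([.6134,-.014]); YAW=np.radians(-2.4)
def rk(x,y): # rack->world xy
    c,s=np.cos(YAW),np.sin(YAW); return RO+np.array([c*x-s*y,s*x+c*y])
def torack(p):
    c,s=np.cos(YAW),np.sin(YAW); d=np.asarray(p)[:2]-RO; return np.array([c*d[0]+s*d[1],-s*d[0]+c*d[1]])
def down(ydeg): # tool pointing down, tool y at world angle ydeg
    a=np.radians(ydeg); y=np.array([np.cos(a),np.sin(a),0]); z=np.array([0,0,-1.]); return R.from_matrix(np.column_stack([np.cross(y,z),y,z]))
def go(pos,ydeg,frm=None):
    o=manip.get_obs(); r=R.from_rotvec(o["tcp_rot"]); t=r.inv()
    print("at",o["t"],o["tool_pos"].round(4),"ydeg",np.degrees(np.arctan2(r.as_matrix()[1,1],r.as_matrix()[0,1])).round(2),"tilt",r.as_matrix()[:,2].round(4))
    print("shift in present tool axes",t.apply(np.asarray(pos)-o["tool_pos"]).round(4),"turn",np.degrees((t*down(ydeg)).as_rotvec()).round(2))
E
python3 - <<'E'
from h import *
print("grinder",atz("scene",(441,355),0),atz("side",(348,143),0), "top", atz("side",(354,82),.2))
print("burner",atz("side",(292,133),.062),"tins",atz("side",(280,350),.102),atz("scene",(156,178),.102))
print(proj("scene",[*rk(.035,.22),.065]),proj("side",[*rk(.035,-.22),.065]))
p=rk(.035,.150);print(p);go([*p,.23],87.6)
E
```

```text
grinder [0.83312367 0.42224197 0.        ] [0.8481629  0.43117318 0.        ] top [0.85878686 0.4796273  0.2       ]
burner [0.64342342 0.4046412  0.062     ] tins [ 0.491037   -0.43587515  0.102     ] [ 0.50197985 -0.41947111  0.102     ]
[357.62666011 261.7552484 ] [337.99867327 269.48546318]
[0.65465065 0.13440278]
at 0.1 [0.2758 0.5876 0.23  ] ydeg 64.86 tilt [-9.0e-04 -2.2e-03 -1.0e+00]
shift in present tool axes [-0.5355 -0.2494  0.0007] turn [-1.400e-01 -2.000e-02 -2.274e+01]
```

Call:
{"name": "send_rows", "arguments": {
  "motion": [
    [0,0,-5.7,0,0,0,0],
    [0,0,-5.7,0,0,0,0],
    [0,0,-5.7,0,0,0,0],
    [0,0,-5.7,0,0,0,0],
    [0,0,0,0,0,0,0]
  ],
  "newtons": 30
}}

```text
t: 0.52
tool_pos: [0.276, 0.5879, 0.2305]
tcp_rot: [-0.062, -3.14, 0.002]
contact_force: [-0.0, 0.5, 0.2]
grip_width: 0.0251
```

Run:
```python
from h import *
go([*rk(.035,.150),.23],87.6)
```

```text
at 0.5167 [0.276  0.5879 0.2305] ydeg 87.75 tilt [-8.0e-04 -1.3e-03 -1.0e+00]
shift in present tool axes [-0.3962 -0.4383  0.0008] turn [-0.08 -0.04  0.15]
```

15 rows of (-0.0264, -0.0292).

Call:
{"name": "send_rows", "arguments": {
  "motion": [
    [0,0,0,-0.0264,-0.0292,0,0],
    [0,0,0,-0.0264,-0.0292,0,0],
    [0,0,0,-0.0264,-0.0292,0,0],
    [0,0,0,-0.0264,-0.0292,0,0],
    [0,0,0,-0.0264,-0.0292,0,0]
  ]
}}

```text
t: 0.93
tool_pos: [0.4028, 0.4354, 0.231]
tcp_rot: [-0.068, -3.141, 0.001]
contact_force: [0.8, 0.4, 0.2]
grip_width: 0.0
```

Call:
{"name": "send_rows", "arguments": {
  "motion": [
    [0,0,0,-0.0264,-0.0292,0,0],
    [0,0,0,-0.0264,-0.0292,0,0],
    [0,0,0,-0.0264,-0.0292,0,0],
    [0,0,0,-0.0264,-0.0292,0,0],
    [0,0,0,-0.0264,-0.0292,0,0]
  ]
}}

```text
t: 1.35
tool_pos: [0.5287, 0.2842, 0.2311]
tcp_rot: [-0.068, -3.14, 0.0]
contact_force: [1.1, 0.8, -0.2]
grip_width: 0.0001
```

Call:
{"name": "send_rows", "arguments": {
  "motion": [
    [0,0,0,-0.0264,-0.0292,0,0],
    [0,0,0,-0.0264,-0.0292,0,0],
    [0,0,0,-0.0264,-0.0292,0,0],
    [0,0,0,-0.0264,-0.0292,0,0],
    [0,0,0,-0.0264,-0.0292,0,0]
  ]
}}

```text
t: 1.77
tool_pos: [0.6546, 0.1331, 0.2309]
tcp_rot: [-0.068, -3.14, 0.0]
contact_force: [1.0, -0.2, -0.2]
grip_width: 0.0004
```

Call:
{"name": "send_rows", "arguments": {
  "motion": [
    [0,0,0,0,0,0,0],
    [0,0,0,0,0,0,0],
    [0,0,0,0,0,0,0],
    [0,0,0,0,0,0,0],
    [0,0,0,0,0,0,0]
  ]
}}

```text
t: 2.18
tool_pos: [0.6529, 0.1373, 0.231]
tcp_rot: [-0.059, -3.14, -0.002]
contact_force: [-0.6, 0.3, -0.0]
grip_width: -0.0
```

```bash
cat >> h.py <<'E'
def wproj(X,o):
    c=manip.camera_info("wrist"); T=c["T_tool_cam"];K=c["K"]
    r=R.from_rotvec(o["tcp_rot"]).as_matrix(); q=T[:3,:3].T@(r.T@(np.asarray(X)-o["tool_pos"])-T[:3,3])
    return np.array([K[0,0]*q[0]/-q[2]+K[0,2],K[1,1]*-q[1]/-q[2]+K[1,2]])
def watz(uv,z,o):
    c=manip.camera_info("wrist"); T=c["T_tool_cam"];K=c["K"]
    r=R.from_rotvec(o["tcp_rot"]).as_matrix()
    d=r@T[:3,:3]@np.array([(uv[0]-K[0,2])/K[0,0],-(uv[1]-K[1,2])/K[1,1],-1.]); p=r@T[:3,3]+o["tool_pos"]
    return p+d*(z-p[2])/d[2]
E
python3 - <<'E'
from h import *
import pickle
go([*rk(.035,.150),.23],87.6)
o=manip.get_obs(); f=manip.grab_frame("wrist"); cv2.imwrite("pics/w1.png",f[:,:,::-1]); pickle.dump(o,open("w1.pkl","wb"))
print(o["contact_force"])
E
```

```text
at 2.1833 [0.6529 0.1373 0.231 ] ydeg 87.83 tilt [-0.001   0.0011 -1.    ]
shift in present tool axes [-0.0019 -0.0028  0.001 ] turn [ 0.06 -0.06  0.23]
[-0.58403876  0.30323241 -0.00679418]
```

View pics/w1.png

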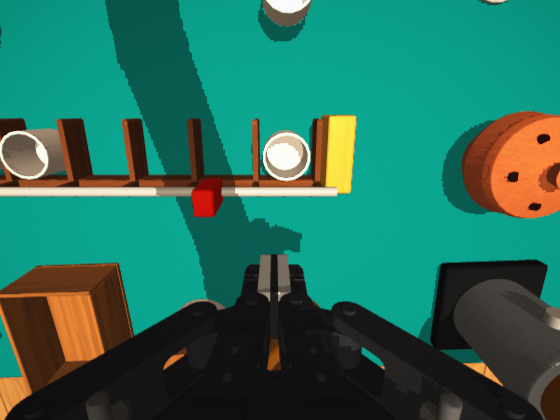

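Run:
```python
from h import *
import pickle
o=pickle.load(open("w1.pkl","rb"))
print("rail end",torack(watz((338,191),.065,o)))
for X in ([-.036,0,.038],[-.036,.068,.038],[-.036,.136,.038],[.03,.0,.03],[.035,0,.07]):
    print(X,wproj([*rk(X[0],X[1]),X[2]],o).round(1))
print("marker top corners near cam", torack(watz((194,215),.11,o)),torack(watz((215,216),.11,o)),torack(watz((195,190),.11,o)))
a=cv2.imread("pics/w1.png")[100:230,100:370]; cv2.imwrite("pics/w1c.png",cv2.resize(a,None,fx=2.9,fy=2.9,interpolation=cv2.INTER_CUBIC))
```

```text
rail end [0.03337585 0.21828836]
[-0.036, 0, 0.038] [127.2 119.1]
[-0.036, 0.068, 0.038] [192.7 119.3]
[-0.036, 0.136, 0.038] [258.2 119.5]
[0.03, 0.0, 0.03] [138.6 179.8]
[0.035, 0, 0.07] [122.8 193.1]
marker top corners near cam [0.04453475 0.08089213] [0.04542292 0.0996728 ] [0.02145413 0.08349839]
```

View pics/w1c.png

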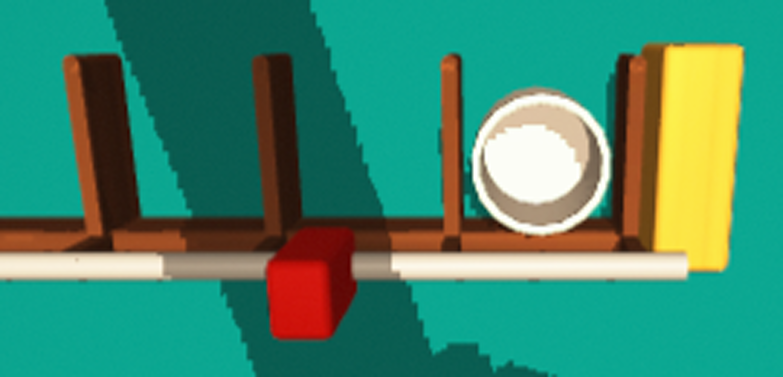

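Call:
{"name": "send_rows", "arguments": {
  "motion": [
    [0,0,0,-0.001,0,0.03,0],
    [0,0,0,0,0,0.04,0],
    [0,0,0,0,0,0.04,0],
    [0,0,0,0,0,0.03,0],
    [0,0,0,0,0,0.008,0]
  ]
}}

```text
t: 2.65
tool_pos: [0.6491, 0.1353, 0.0767]
tcp_rot: [-0.06, -3.129, 0.004]
contact_force: [-0.7, -0.5, -0.6]
grip_width: -0.0004
```

Call:
{"name": "send_rows", "arguments": {
  "motion": [
    [0,0,0,0,0,0,0],
    [0,0,0,0,-0.004,0,0],
    [0,0,0,0,-0.006,0,0],
    [0,0,0,0,-0.006,0,0],
    [0,0,0,0,-0.006,0,0]
  ]
}}

```text
t: 3.07
tool_pos: [0.656, 0.1116, 0.0861]
tcp_rot: [0.065, 3.136, 0.001]
contact_force: [0.5, -0.8, 0.4]
grip_width: 0.0001
```

```bash
sed -i 's/RO=np.array(\[.6134,-.014\])/RO=np.array([.6134,-.0155])/' h.py
python3 - <<'E'
from h import *
o=manip.get_obs(); print(o["t"],o["tool_pos"],torack(o["tool_pos"]),o["contact_force"])
f=manip.grab_frame("wrist"); cv2.imwrite("pics/w2.png",f[:,:,::-1])
E
```

```text
3.0667 [0.65601251 0.11162199 0.08606046] [0.03725181 0.12879491] [ 0.47558481 -0.75087905  0.39449699]
```

View pics/w2.png

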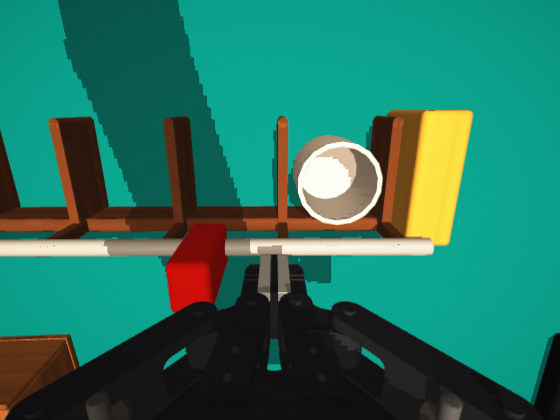

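Call:
{"name": "send_rows", "arguments": {
  "motion": [
    [0,0,0,0,-0.005,0,0],
    [0,0,0,0,-0.005,0,0],
    [0,0,0,0,-0.005,0,0],
    [0,0,0,0,-0.005,0,0],
    [0,0,0,0,-0.005,0,0]
  ]
}}

```text
t: 3.53
tool_pos: [0.6532, 0.0881, 0.0835]
tcp_rot: [0.063, 3.141, 0.002]
contact_force: [0.3, 1.2, 1.0]
grip_width: -0.0001
```

Call:
{"name": "send_rows", "arguments": {
  "motion": [
    [0,0,0,0,-0.005,0,0],
    [0,0,0,0,-0.005,0,0],
    [0,0,0,0,-0.005,0,0],
    [0,0,0,0,-0.004,0,0],
    [0,0,0,0,-0.002,0,0]
  ]
}}

```text
t: 3.95
tool_pos: [0.6523, 0.0655, 0.0833]
tcp_rot: [0.066, 3.141, -0.001]
contact_force: [0.9, 1.6, 1.0]
grip_width: 0.0003
```

Call:
{"name": "send_rows", "arguments": {
  "motion": [
    [0,0,0,0,0,0,0],
    [0,0,0,0,0,0,0],
    [0,0,0,0,0,0,0],
    [0,0,0,0,0,0,0],
    [0,0,0,0,0,0,0]
  ]
}}

```text
t: 4.37
tool_pos: [0.6519, 0.0666, 0.083]
tcp_rot: [-0.064, -3.14, 0.0]
contact_force: [0.3, -0.2, -0.2]
grip_width: 0.0001
```

Run:
```python
from h import *
import pickle
o=manip.get_obs(); print(o["t"],o["tool_pos"],torack(o["tool_pos"]),o["contact_force"])
f=manip.grab_frame("wrist"); cv2.imwrite("pics/w3.png",f[:,:,::-1]); pickle.dump(o,open("w3.pkl","wb"))
```

```text
4.3667 [0.65188118 0.06664559 0.08298777] [0.03500752 0.08368496] [ 0.30671451 -0.17861354 -0.23890014]
```

View pics/w3.png

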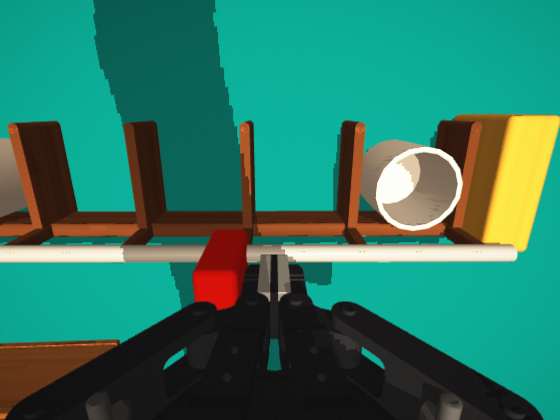

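Run:
```python
from h import *
import pickle
o=pickle.load(open("w3.pkl","rb"))
print([torack(watz(p,.11,o)).round(4) for p in [(195,302),(236,304),(209,232),(246,233)]])
for y in (0,.068,.136): print(y,wproj([*rk(-.036,y),.038],o))
```

```text
[array([0.0357, 0.0492]), array([0.0367, 0.0668]), array([0.0032, 0.0573]), array([0.0036, 0.072 ])]
0 [131.06054296 123.01762569]
0.068 [247.8494292  123.09824657]
0.136 [364.67463972 123.17889253]
```

Run:
```python
from h import *
f=manip.grab_frame("scene")[215:285,185:375,::-1]; cv2.imwrite("pics/s3.png",cv2.resize(f,None,fx=4.2,fy=4.2,interpolation=cv2.INTER_CUBIC))
a=cv2.imread("pics/w3.png")[200:330,170:300]; cv2.imwrite("pics/w3c.png",cv2.resize(a,None,fx=4,fy=4,interpolation=cv2.INTER_CUBIC))
```

```text
(no output)
```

View pics/s3.png

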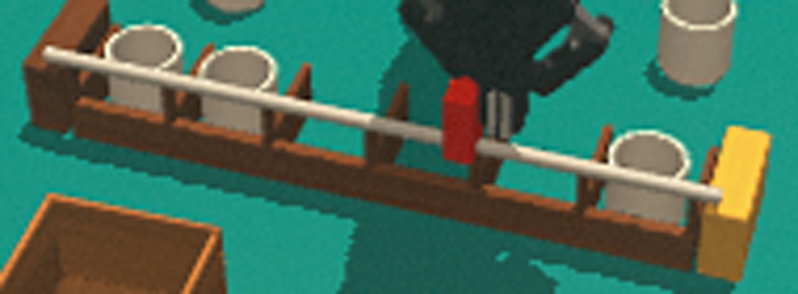

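View pics/w3c.png

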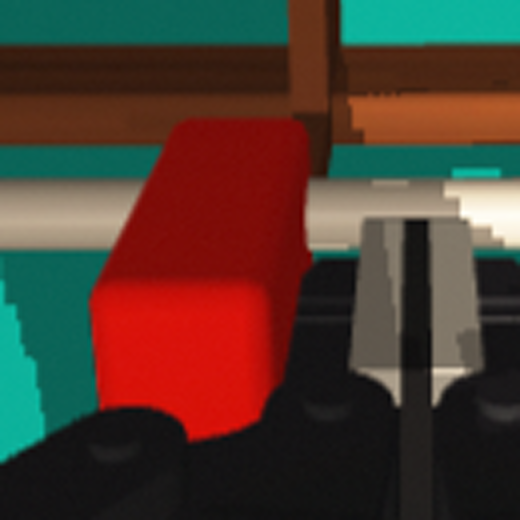

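Run:
```python
from h import *
import pickle
o=pickle.load(open("w3.pkl","rb"))
print([torack(watz(p,.11,o)).round(4) for p in [(193,270.7),(237,270.7),(215,270.7)]])
s=lambda u,v:((u+.5)/4.2-.5+185,(v+.5)/4.2-.5+215)
print([torack(atz("scene",s(*p),z)).round(4) for p,z in [((45,52),.065),((720,195),.065),((463,82),.11),((460,140),.065)]])
for y in (0,.068): print(y,np.array(proj("scene",[*rk(.035,y),.065])-[185,215])*4.2)
```

```text
[array([0.0206, 0.0495]), array([0.0205, 0.0678]), array([0.0206, 0.0587])]
[array([ 0.0347, -0.2233]), array([0.0336, 0.2173]), array([0.0311, 0.0569]), array([0.0341, 0.0562])]
0 [371.03104032 120.77156756]
0.068 [476.48679496 143.31532791]
```

Call:
{"name": "send_rows", "arguments": {
  "motion": [
    [0,0,0,0,-0.004,0,0],
    [0,0,0,0,-0.004,0,0],
    [0,0,0,0,-0.004,0,0],
    [0,0,0,0,-0.004,0,0],
    [0,0,0,0,-0.004,0,0]
  ]
}}

```text
t: 4.88
tool_pos: [0.6513, 0.0463, 0.0832]
tcp_rot: [-0.064, -3.141, -0.0]
contact_force: [0.7, 0.3, -0.6]
grip_width: 0.0002
```

Call:
{"name": "send_rows", "arguments": {
  "motion": [
    [0,0,0,0,-0.003,0,0],
    [0,0,0,0,-0.0015,0,0],
    [0,0,0,0,0,0,0],
    [0,0,0,0,0,0,0],
    [0,0,0,0,0,0,0]
  ]
}}

```text
t: 5.3
tool_pos: [0.6513, 0.0416, 0.0834]
tcp_rot: [0.065, 3.141, -0.001]
contact_force: [0.1, -0.2, -0.8]
grip_width: 0.0001
```

Run:
```python
from h import *
import pickle
o=manip.get_obs(); print(o["t"],o["tool_pos"],torack(o["tool_pos"]),o["contact_force"])
f=manip.grab_frame("wrist")[:,:,::-1]; cv2.imwrite("pics/w4.png",f); pickle.dump(o,open("w4.pkl","wb"))
f=manip.grab_frame("scene")[215:285,185:375,::-1]; cv2.imwrite("pics/s4.png",cv2.resize(f,None,fx=4.2,fy=4.2,interpolation=cv2.INTER_CUBIC))
```

```text
5.3 [0.65128051 0.04162412 0.08343142] [0.03545517 0.05866029] [ 0.10118229 -0.24971995 -0.79626823]
```

View pics/w4.png

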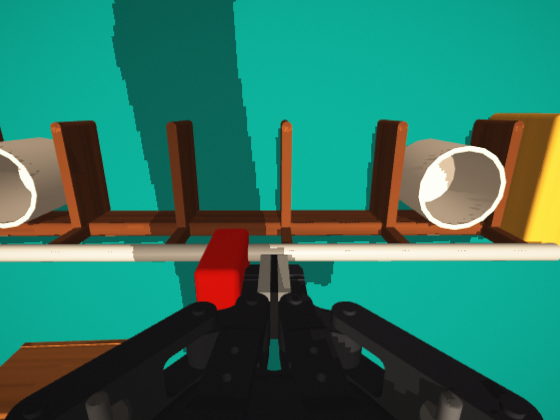

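View pics/s4.png

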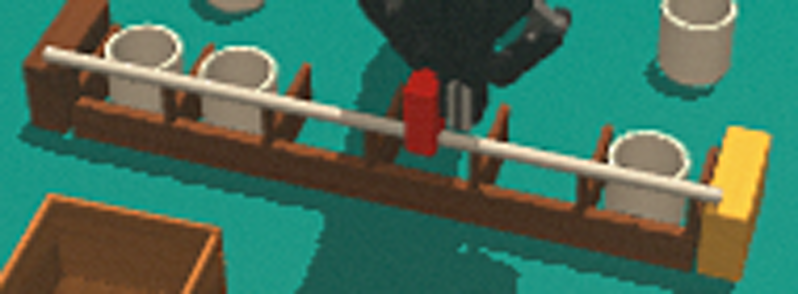

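Run:
```python
from h import *
import pickle
a=cv2.imread("pics/w4.png")
cv2.imwrite("pics/w4c.png",cv2.resize(a[105:310,150:310],None,fx=3.9,fy=2.9,interpolation=cv2.INTER_CUBIC))
o=pickle.load(open("w4.pkl","rb"))
for y in (-.068,0,.068,.136): print(y,wproj([*rk(-.034,y),.038],o),wproj([*rk(.03,y),.038],o))
s=lambda u,v:((u+.5)/4.2-.5+185,(v+.5)/4.2-.5+215)
print([torack(atz("scene",s(*p),z)).round(4) for p,z in [((424,75),.11),((422,130),.065)]])
```

```text
-0.068 [ 58.28828762 125.73750862] [ 79.30570376 227.90033472]
0 [174.46855793 125.76034066] [184.1436824  227.94988296]
0.068 [290.7218141  125.78318704] [289.0410866  227.99945929]
0.136 [407.04812493 125.80604777] [393.99796689 228.04906373]
[array([0.032 , 0.0327]), array([0.0325, 0.0313])]
```

View pics/w4c.png

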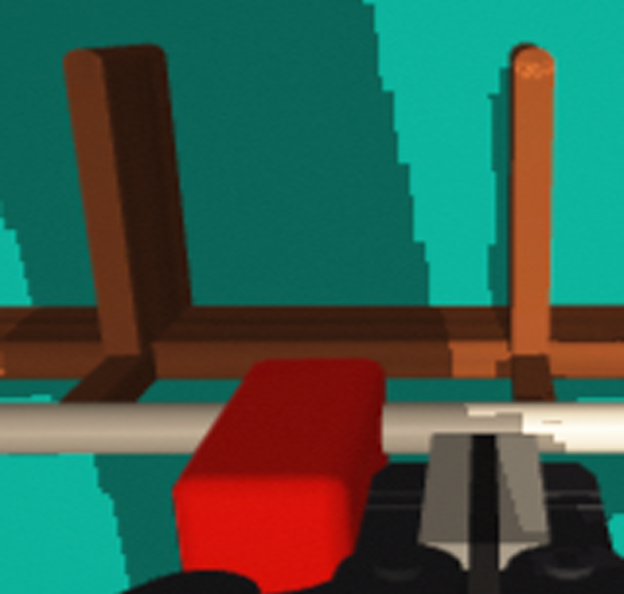

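Call:
{"name": "send_rows", "arguments": {
  "motion": [
    [0,0,0,0,-0.0012,0,0],
    [0,0,0,0,0,0,0],
    [0,0,0,0,0.004,0,0],
    [0,0,0,0,0.008,0,0],
    [0,0,0,0,0.008,0,0]
  ]
}}

```text
t: 5.82
tool_pos: [0.6519, 0.0614, 0.0833]
tcp_rot: [-0.065, -3.141, -0.0]
contact_force: [0.2, 0.4, -0.3]
grip_width: 0.0001
```

Call:
{"name": "send_rows", "arguments": {
  "motion": [
    [0,0,0,0,0,-0.02,0],
    [0,0,0,0,0,-0.04,0],
    [0,0,0,0,0,-0.04,0],
    [0,0,0,0,0,-0.02,0.2],
    [0,0,0,0,0,0,0.25]
  ]
}}

```text
t: 6.23
tool_pos: [0.6566, 0.0628, 0.2109]
tcp_rot: [0.062, 3.128, 0.005]
contact_force: [1.6, -0.1, 1.3]
grip_width: 0.0207
```

Run:
```python
from h import *
import pickle
o=manip.get_obs(); print(o["t"],o["tool_pos"],torack(o["tool_pos"]),o["contact_force"],o["grip_width"])
f=manip.grab_frame("wrist")[:,:,::-1]; cv2.imwrite("pics/w5.png",f); pickle.dump(o,open("w5.pkl","wb"))
f=manip.grab_frame("side")[:,:,::-1]; cv2.imwrite("pics/sd5.png",f)
```

```text
6.2333 [0.6566217  0.0628272  0.21093849] [0.03990378 0.08006843] [ 1.5630996  -0.10856068  1.27802439] 0.02074625811002893
```

View pics/w5.png

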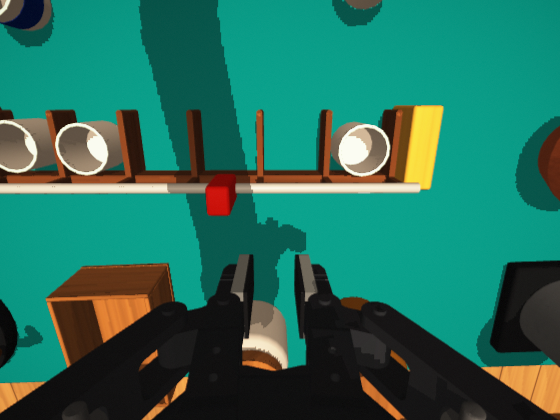

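View pics/sd5.png

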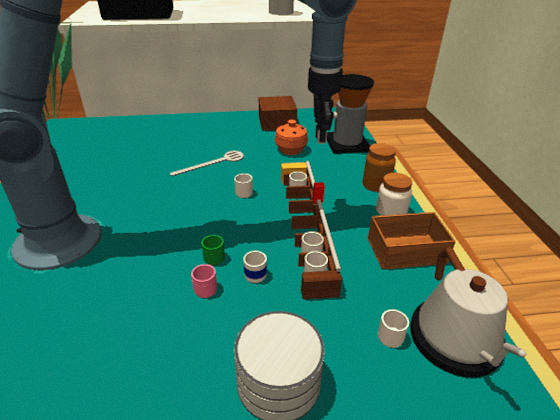

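Call:
{"name": "send_rows", "arguments": {
  "motion": [
    [0,0,-5,0,0,0,0.25],
    [0,0,-7,0,0,0,0.25],
    [0,0,-7,0,0,0,0.25],
    [0,0,-7,0,0,0,0.25],
    [0,0,-7,0,0,0,0.25]
  ]
}}

```text
t: 6.75
tool_pos: [0.65, 0.0618, 0.2003]
tcp_rot: [0.84, -3.022, -0.001]
contact_force: [0.4, -0.3, 0.8]
grip_width: 0.0213
```

Call:
{"name": "send_rows", "arguments": {
  "motion": [
    [0,0,-7,0,0,0,0.25],
    [0,0,-7,0,0,0,0.25],
    [0,0,-7,0,0,0,0.25],
    [0,0,-7,0,0,0,0.25],
    [0,0,-7,0,0,0,0.25]
  ]
}}

```text
t: 7.17
tool_pos: [0.6501, 0.0617, 0.2003]
tcp_rot: [1.71, -2.63, -0.004]
contact_force: [0.2, 0.7, -0.3]
grip_width: 0.0213
```

Call:
{"name": "send_rows", "arguments": {
  "motion": [
    [0,0,-7,0,0,0,0.25],
    [0,0,0,0,0,0,0.25],
    [0,0,0,0,0,0,0.25],
    [0,0,0,0,0,0,0.25],
    [0,0,0,0,0,0,0.25]
  ]
}}

```text
t: 7.58
tool_pos: [0.6515, 0.0612, 0.2024]
tcp_rot: [1.859, -2.531, -0.001]
contact_force: [0.3, 0.4, -0.7]
grip_width: 0.0212
```

```bash
sed -i 's/-.0155\]/-.0165]/' h.py
python3 - <<'E'
from h import *
go([.451,-.241,.2],163.3); o=manip.get_obs(); print(o["qpos"].round(2),o["grip_width"])
E
```

```text
at 7.5833 [0.6515 0.0612 0.2024] ydeg 162.58 tilt [-1.4e-03 -2.0e-04 -1.0e+00]
shift in present tool axes [0.3483 0.1008 0.0028] turn [ 0.08 -0.03 -0.72]
[-0.18  0.42  0.02  1.61 -0.01  1.11  2.69] 0.02116954518544159
```

Call:
{"name": "send_rows", "arguments": {
  "motion": [
    [0,0,7.16,0,0,0,0.25],
    [0,0,7.16,0,0,0,0.25],
    [0,0,7.16,0,0,0,0.25],
    [0,0,7.16,0,0,0,0.25],
    [0,0,7.16,0,0,0,0.25]
  ]
}}

```text
t: 8.0
tool_pos: [0.6518, 0.0611, 0.2031]
tcp_rot: [0.982, -2.984, 0.0]
contact_force: [-0.5, 0.5, -0.3]
grip_width: 0.0216
```

Call:
{"name": "send_rows", "arguments": {
  "motion": [
    [0,0,7.16,0,0,0,0.25],
    [0,0,7.16,0,0,0,0.25],
    [0,0,7.16,0,0,0,0.25],
    [0,0,7.16,0,0,0,0.25],
    [0,0,7.16,0,0,0,0.25]
  ]
}}

```text
t: 8.42
tool_pos: [0.6518, 0.0612, 0.2032]
tcp_rot: [0.018, -3.141, 0.0]
contact_force: [0.4, 0.3, 0.4]
grip_width: 0.0212
```

Call:
{"name": "send_rows", "arguments": {
  "motion": [
    [0,0,7.16,0,0,0,0.25],
    [0,0,7.16,0,0,0,0.25],
    [0,0,7.16,0,0,0,0.25],
    [0,0,7.16,0,0,0,0.25],
    [0,0,7.16,0,0,0,0.25]
  ]
}}

```text
t: 8.83
tool_pos: [0.6518, 0.0613, 0.2032]
tcp_rot: [-0.949, -2.995, 0.0]
contact_force: [-0.4, -0.1, -0.2]
grip_width: 0.0216
```

Call:
{"name": "send_rows", "arguments": {
  "motion": [
    [0,0,7.16,0,0,0,0.25],
    [0,0,7.16,0,0,0,0.25],
    [0,0,7.16,0,0,0,0.25],
    [0,0,7.16,0,0,0,0.25],
    [0,0,7.16,0,0,0,0.25]
  ]
}}

```text
t: 9.25
tool_pos: [0.6519, 0.0613, 0.2032]
tcp_rot: [-1.823, -2.558, -0.0]
contact_force: [-0.1, 0.3, 0.3]
grip_width: 0.021
```

Call:
{"name": "send_rows", "arguments": {
  "motion": [
    [0,0,7.16,0,0,0,0.25],
    [0,0,7.16,0,0,0,0.25],
    [0,0,7.16,0,0,0,0.25],
    [0,0,7.16,0,0,0,0.25],
    [0,0,7.16,0,0,0,0.25]
  ]
}}

```text
t: 9.67
tool_pos: [0.6518, 0.0614, 0.2032]
tcp_rot: [-2.521, -1.874, -0.0]
contact_force: [-0.1, 0.5, -0.4]
grip_width: 0.0213
```

Run:
```python
from h import *
go([.451,-.241,.17],-16.7); o=manip.get_obs(); print(o["qpos"].round(2),o["grip_width"])
```

```text
at 9.6667 [0.6518 0.0614 0.2032] ydeg -16.74 tilt [-0.e+00  1.e-04 -1.e+00]
shift in present tool axes [-0.3474 -0.1052  0.0332] turn [-0.   -0.01 -0.04]
[-0.62  0.47  0.61  1.63 -0.29  1.13 -0.22] 0.021310518771722173
```

Call:
{"name": "send_rows", "arguments": {
  "motion": [
    [0,0,0,-0.02,-0.006,0,0.25],
    [0,0,0,-0.0345,-0.0105,0,0.25],
    [0,0,0,-0.0345,-0.0105,0,0.25],
    [0,0,0,-0.0345,-0.0105,0,0.25],
    [0,0,0,-0.0345,-0.0105,0,0.25]
  ]
}}

```text
t: 10.08
tool_pos: [0.5605, -0.078, 0.2033]
tcp_rot: [2.515, 1.883, 0.0]
contact_force: [0.2, -0.6, 1.3]
grip_width: 0.0212
```

Call:
{"name": "send_rows", "arguments": {
  "motion": [
    [0,0,0,-0.0345,-0.0105,0,0.25],
    [0,0,0,-0.0345,-0.0105,0,0.25],
    [0,0,0,-0.0345,-0.0105,0,0.25],
    [0,0,0,-0.0345,-0.0105,0,0.25],
    [0,0,0,-0.0345,-0.0105,0,0.25]
  ]
}}

```text
t: 10.5
tool_pos: [0.4615, -0.2289, 0.2035]
tcp_rot: [2.515, 1.882, 0.002]
contact_force: [0.2, -0.0, 0.8]
grip_width: 0.0215
```

Call:
{"name": "send_rows", "arguments": {
  "motion": [
    [0,0,0,-0.017,-0.005,0.0,0.25],
    [0,0,0,0,0,0,0.25],
    [0,0,0,0,0,0,0.25],
    [0,0,0,0,0,0,0.25],
    [0,0,0,0,0,0,0.25]
  ]
}}

```text
t: 10.92
tool_pos: [0.4541, -0.2411, 0.2032]
tcp_rot: [-2.512, -1.887, -0.001]
contact_force: [-0.2, -0.3, -0.9]
grip_width: 0.0213
```

Run:
```python
from h import *
import pickle
go([.451,-.241,.1],-16.7); o=manip.get_obs(); print(o["qpos"].round(2),o["grip_width"])
f=manip.grab_frame("wrist")[:,:,::-1]; cv2.imwrite("pics/w6.png",f); pickle.dump(o,open("w6.pkl","wb"))
```

```text
at 10.9167 [ 0.4541 -0.2411  0.2032] ydeg -16.17 tilt [ 2.e-04  5.e-04 -1.e+00]
shift in present tool axes [-0.0008 -0.003   0.1032] turn [ 0.01 -0.03  0.53]
[-0.31  0.19  0.8   1.98 -0.16  1.03  0.28] 0.021271413946910116
```

View pics/w6.png

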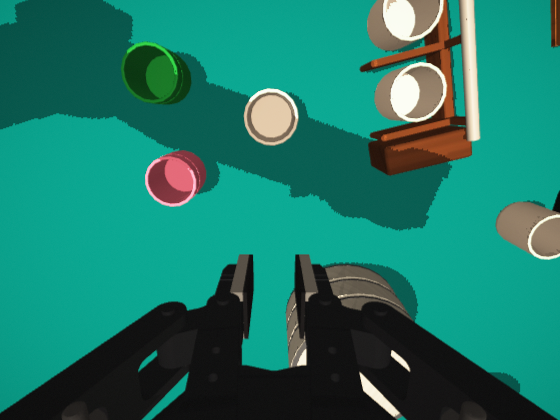

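Run:
```python
from h import *
import pickle
o=pickle.load(open("w6.pkl","rb"))
print(watz((271,116),.052,o),watz((271,116),.052,o)-o["tool_pos"])
```

```text
[ 0.47260014 -0.17035658  0.052     ] [ 0.01847466  0.07071968 -0.15121945]
```

Call:
{"name": "send_rows", "arguments": {
  "motion": [
    [0,0,0.5,-0.001,-0.0025,0.02,0.25],
    [0,0,0,0,0,0.035,0.25],
    [0,0,0,0,0,0.035,0.25],
    [0,0,0,0,0,0.03,0.25],
    [0,0,0,0,0,0.02,0.25]
  ]
}}

```text
t: 11.38
tool_pos: [0.4494, -0.2406, 0.0601]
tcp_rot: [-2.517, -1.874, 0.004]
contact_force: [0.7, 1.1, -0.0]
grip_width: 0.0213
```

Call:
{"name": "send_rows", "arguments": {
  "motion": [
    [0,0,0,0,0,0.015,0.25],
    [0,0,0,0,0,0.012,0.25],
    [0,0,0,0,0,0.01,0.25],
    [0,0,0,0,0,0.007,0.25],
    [0,0,0,0,0,0.003,0.25]
  ]
}}

```text
t: 11.8
tool_pos: [0.4504, -0.2426, 0.0156]
tcp_rot: [-2.521, -1.873, 0.0]
contact_force: [0.7, 0.5, 0.8]
grip_width: 0.0213
```

Call:
{"name": "send_rows", "arguments": {
  "motion": [
    [0,0,0,0.004,0,0,0.25],
    [0,0,0,0.006,0,0,0.25],
    [0,0,0,0.006,0,0,0.25],
    [0,0,0,0.005,0,0,0.25],
    [0,0,0,0.003,0,0,0.25]
  ]
}}

```text
t: 12.22
tool_pos: [0.4582, -0.2188, 0.0168]
tcp_rot: [2.521, 1.874, 0.002]
contact_force: [-0.3, 0.6, -0.1]
grip_width: 0.0215
```

Run:
```python
from h import *
import pickle
go([.530-.034*.287,.0211-.034*.958,.016],-16.7); o=manip.get_obs(); print(o["qpos"].round(2),o["contact_force"])
f=manip.grab_frame("wrist")[:,:,::-1]; cv2.imwrite("pics/w7.png",f); pickle.dump(o,open("w7.pkl","wb"))
```

```text
at 12.2167 [ 0.4582 -0.2188  0.0168] ydeg -16.74 tilt [ 1.3e-03  5.0e-04 -1.0e+00]
shift in present tool axes [ 0.2164 -0.0003  0.001 ] turn [ 0.06 -0.05 -0.04]
[-0.17  0.5   0.62  2.1  -0.47  0.67  0.48] [-0.34518936  0.63097733 -0.095171  ]
```

View pics/w7.png

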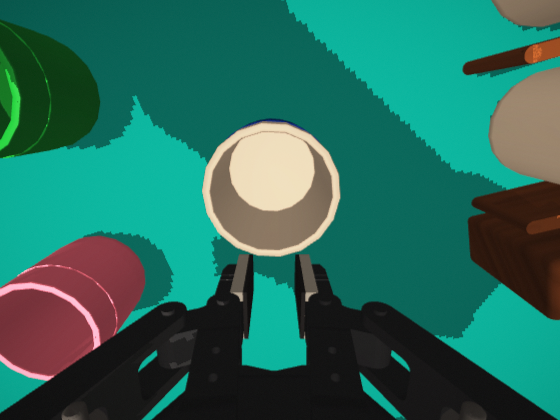

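Call:
{"name": "send_rows", "arguments": {
  "motion": [
    [0,0,0,0.004,0,0,0.25],
    [0,0,0,0.004,0,0,0.25],
    [0,0,0,0.004,0,0,0.25],
    [0,0,0,0.004,0,0,0.25],
    [0,0,0,0.005,0,0,0.25]
  ]
}}

```text
t: 12.68
tool_pos: [0.4634, -0.2001, 0.0163]
tcp_rot: [2.523, 1.871, -0.0]
contact_force: [0.3, -0.9, 0.5]
grip_width: 0.0213
```

Call:
{"name": "send_rows", "arguments": {
  "motion": [
    [0,0,0,0.005,0,0,0.25],
    [0,0,0,0.006,0,0,0.25],
    [0,0,0,0.006,0,0,0.25],
    [0,0,0,0.006,0,0,0.25],
    [0,0,0,0.004,0,0,0.25]
  ]
}}

```text
t: 13.1
tool_pos: [0.4714, -0.1732, 0.0162]
tcp_rot: [-2.522, -1.873, -0.0]
contact_force: [-0.2, -0.9, 0.7]
grip_width: 0.0212
```

Run:
```python
from h import *
import pickle
go([.530-.034*.287,.0211-.034*.958,.016],-16.7); o=manip.get_obs(); print(o["qpos"].round(2),o["contact_force"])
f=manip.grab_frame("wrist")[:,:,::-1]; cv2.imwrite("pics/w8.png",f); pickle.dump(o,open("w8.pkl","wb"))
```

```text
at 13.1 [ 0.4714 -0.1732  0.0162] ydeg -16.79 tilt [-0.e+00  2.e-04 -1.e+00]
shift in present tool axes [0.1689 0.     0.0003] turn [-0.   -0.01 -0.09]
[-0.26  0.5   0.62  2.11 -0.47  0.67  0.38] [-0.15214371 -0.94751981  0.70854259]
```

View pics/w8.png

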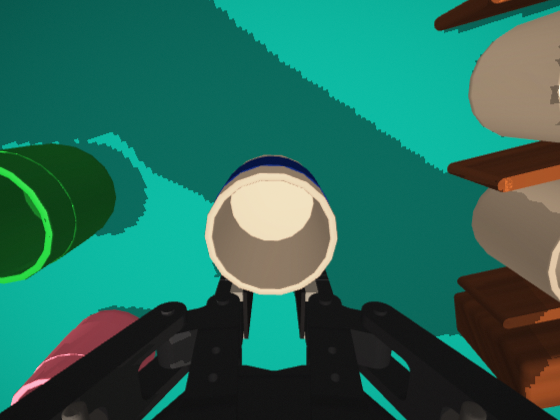

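Call:
{"name": "send_rows", "arguments": {
  "motion": [
    [0,0,0,0.005,0,0,0.25],
    [0,0,0,0.007,0,0,0.25],
    [0,0,0,0.007,0,0,0.25],
    [0,0,0,0.007,0,0,0.25],
    [0,0,0,0.007,0,0,0.25]
  ]
}}

```text
t: 13.57
tool_pos: [0.4809, -0.1417, 0.0162]
tcp_rot: [-2.522, -1.872, -0.0]
contact_force: [0.3, -0.7, -0.9]
grip_width: 0.0213
```

Call:
{"name": "send_rows", "arguments": {
  "motion": [
    [0,0,0,0.007,0,0,0.25],
    [0,0,0,0.007,0,0,0.25],
    [0,0,0,0.007,0,0,0.25],
    [0,0,0,0.007,0,0,0.25],
    [0,0,0,0.007,0,0,0.25]
  ]
}}

```text
t: 13.98
tool_pos: [0.491, -0.1083, 0.0163]
tcp_rot: [-2.523, -1.872, 0.0]
contact_force: [-0.7, -1.7, 0.3]
grip_width: 0.0214
```

Call:
{"name": "send_rows", "arguments": {
  "motion": [
    [0,0,0,0.007,0,0,0.25],
    [0,0,0,0.007,0,0,0.25],
    [0,0,0,0.007,0,0,0.25],
    [0,0,0,0.007,0,0,0.25],
    [0,0,0,0.007,0,0,0.25]
  ]
}}

```text
t: 14.4
tool_pos: [0.5011, -0.0749, 0.0163]
tcp_rot: [-2.523, -1.872, 0.0]
contact_force: [-0.1, -0.4, 0.7]
grip_width: 0.0213
```

Call:
{"name": "send_rows", "arguments": {
  "motion": [
    [0,0,0,0.007,0,0,0.25],
    [0,0,0,0.007,0,0,0.25],
    [0,0,0,0.007,0,0,0.25],
    [0,0,0,0.006,0,0,0.25],
    [0,0,0,0.004,0,0,0.25]
  ]
}}

```text
t: 14.82
tool_pos: [0.5102, -0.0448, 0.0162]
tcp_rot: [-2.522, -1.873, -0.0]
contact_force: [-0.5, -0.9, 0.1]
grip_width: 0.0213
```

Run:
```python
from h import *
import pickle
go([.530-.034*.287,.0211-.034*.958,.016],-16.7); o=manip.get_obs(); print(o["qpos"].round(2),o["contact_force"])
f=manip.grab_frame("wrist")[:,:,::-1]; cv2.imwrite("pics/w9.png",f); pickle.dump(o,open("w9.pkl","wb"))
f=manip.grab_frame("scene")[:,:,::-1]; cv2.imwrite("pics/s9.png",f)
```

```text
at 14.8167 [ 0.5102 -0.0448  0.0162] ydeg -16.78 tilt [ 0.e+00  3.e-04 -1.e+00]
shift in present tool axes [ 0.0348 -0.      0.0002] turn [-0.   -0.02 -0.08]
[-0.51  0.51  0.61  2.09 -0.46  0.68  0.11] [-0.54668961 -0.92085581  0.05043226]
```

View pics/w9.png

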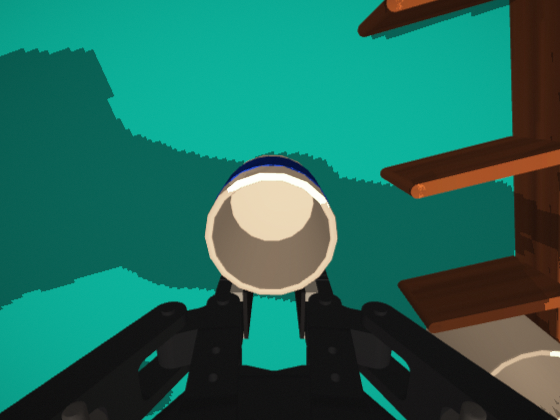

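View pics/s9.png

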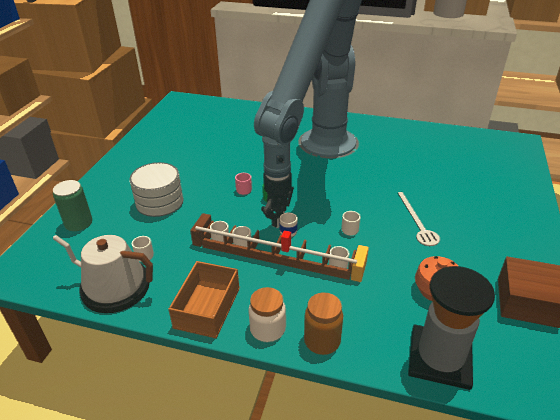

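Run:
```python
from h import *
import pickle
o=pickle.load(open("w9.pkl","rb"))
c=watz((271,233),.052,o); print(c,np.linalg.norm((c-o["tool_pos"])[:2]),torack(c))
for p,y in [((419,191),0),((363,34),.068),((433,328),-.068)]: print(y,torack(watz(p,.036,o)))
for y in (0,.068,-.068): print(y,wproj([*rk(-.036,y),.036],o))
```

```text
[ 0.51987154 -0.0111682   0.052     ] 0.03495487949656988 [-0.09366969  0.00141056]
0 [-0.03250154 -0.00202728]
0.068 [-0.04530584  0.05982992]
-0.068 [-0.03339776 -0.07073368]
0 [409.79046119 188.3853208 ]
0.068 [3.86161341e+02 1.66782143e-01]
-0.068 [426.87256347 324.45337096]
```

Call:
{"name": "send_rows", "arguments": {
  "motion": [
    [0,0,0,0.005,0,0,0.25],
    [0,0,0,0.006,0,0,0.25],
    [0,0,0,0.006,0,0,0.25],
    [0,0,0,0.006,0,0,0.25],
    [0,0,0,0.0055,0,0,0.25]
  ]
}}

```text
t: 15.33
tool_pos: [0.5184, -0.0178, 0.0162]
tcp_rot: [-2.522, -1.873, -0.0]
contact_force: [-0.5, -0.9, 0.4]
grip_width: 0.0211
```

Call:
{"name": "send_rows", "arguments": {
  "motion": [
    [0,0,0,0.004,0,0,0.25],
    [0,0,0,0.001,0,0,0.25],
    [0,0,0,0,0,0,0.25],
    [0,0,0,-0.006,0,0,0.25],
    [0,0,0,-0.015,0,0,0.25]
  ]
}}

```text
t: 15.75
tool_pos: [0.5142, -0.0319, 0.0162]
tcp_rot: [-2.518, -1.877, -0.002]
contact_force: [-0.2, 0.8, 0.4]
grip_width: 0.0213
```

Call:
{"name": "send_rows", "arguments": {
  "motion": [
    [0,0,0,-0.02,0,0,0.25],
    [0,0,0,-0.01,0,-0.02,0.25],
    [0,0,0,0,0,-0.04,0.25],
    [0,0,0,0,0,-0.03,0.25],
    [0,0,0,0,0,-0.01,0.25]
  ]
}}

```text
t: 16.17
tool_pos: [0.5074, -0.0646, 0.1203]
tcp_rot: [2.522, 1.866, 0.009]
contact_force: [0.5, -0.5, 1.0]
grip_width: 0.0214
```

Run:
```python
from h import *
import pickle
go([*rk(-.17,.033),.12],87.6); o=manip.get_obs(); print(o["qpos"].round(2),o["contact_force"])
f=manip.grab_frame("wrist")[:,:,::-1]; cv2.imwrite("pics/w10.png",f); pickle.dump(o,open("w10.pkl","wb"))
f=manip.grab_frame("side")[:,:,::-1]; cv2.imwrite("pics/sd10.png",f)
```

```text
at 16.1667 [ 0.5074 -0.0646  0.1203] ydeg -17.01 tilt [ 7.1e-03  5.0e-04 -1.0e+00]
shift in present tool axes [ 0.0661 -0.0856 -0.0001] turn [   0.4     0.24 -104.61]
[-0.61  0.32  0.75  2.06 -0.29  0.86  0.01] [ 0.4701519  -0.48807444  0.95656487]
```

View pics/w10.png

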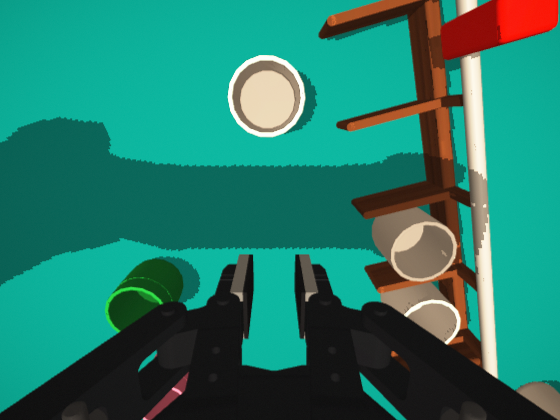

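View pics/sd10.png

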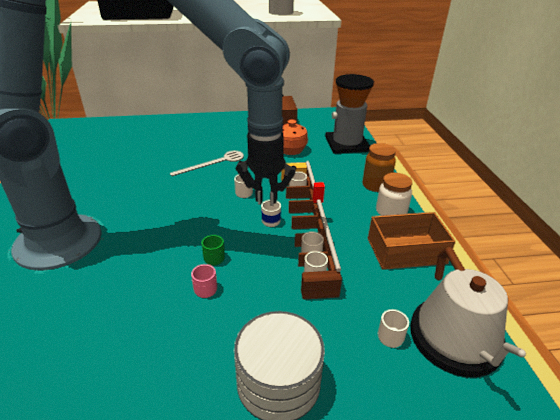

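Call:
{"name": "send_rows", "arguments": {
  "motion": [
    [0,0,-6.97,0,0,0,0.25],
    [0,0,-6.97,0,0,0,0.25],
    [0,0,-6.97,0,0,0,0.25],
    [0,0,-6.97,0,0,0,0.25],
    [0,0,-6.97,0,0,0,0.25]
  ]
}}

```text
t: 16.68
tool_pos: [0.5029, -0.0624, 0.1141]
tcp_rot: [-1.836, -2.545, 0.004]
contact_force: [-0.2, 0.2, -0.1]
grip_width: 0.0211
```

Call:
{"name": "send_rows", "arguments": {
  "motion": [
    [0,0,-6.97,0,0,0,0.25],
    [0,0,-6.97,0,0,0,0.25],
    [0,0,-6.97,0,0,0,0.25],
    [0,0,-6.97,0,0,0,0.25],
    [0,0,-6.97,0,0,0,0.25]
  ]
}}

```text
t: 17.1
tool_pos: [0.5028, -0.0624, 0.1139]
tcp_rot: [-0.99, -2.977, 0.002]
contact_force: [0.5, 0.2, 0.7]
grip_width: 0.0211
```

Call:
{"name": "send_rows", "arguments": {
  "motion": [
    [0,0,-6.97,0,0,0,0.25],
    [0,0,-6.97,0,0,0,0.25],
    [0,0,-6.97,0,0,0,0.25],
    [0,0,-6.97,0,0,0,0.25],
    [0,0,-6.97,0,0,0,0.25]
  ]
}}

```text
t: 17.52
tool_pos: [0.5028, -0.0623, 0.1139]
tcp_rot: [-0.053, -3.137, -0.0]
contact_force: [-0.1, -0.2, -0.7]
grip_width: 0.0211
```

Run:
```python
from h import *
import pickle
go([*rk(-.17,.033),.12],87.6); o=manip.get_obs(); print(o["qpos"].round(2),o["contact_force"])
o=pickle.load(open("w10.pkl","rb")); c=watz((266.5,95.5),.052,o); print(c,torack(c))
c=atz("side",(271,206),.052);print(c,torack(c))
for p,y in [((343,125),0),((328,20),.068)]: print(y,torack(watz(p,.037,o)))
```

```text
at 17.5167 [ 0.5028 -0.0623  0.1139] ydeg 88.08 tilt [-4.6e-03  4.0e-04 -1.0e+00]
shift in present tool axes [ 0.0607  0.0839 -0.0058] turn [ 0.01 -0.26  0.48]
[-0.31  0.28  0.4   2.05 -0.14  0.84  1.71] [-0.13238247 -0.23939058 -0.71974792]
[0.52848276 0.02015564 0.052     ] [-0.08637774  0.03306752]
[0.52903895 0.01864074 0.052     ] [-0.08575859  0.03157724]
0 [-0.03939869  0.00135498]
0.068 [-0.03657226  0.06766086]
```

Call:
{"name": "send_rows", "arguments": {
  "motion": [
    [0,0,0.5,0.008,0.01,0,0.25],
    [0,0,0,0.015,0.02,0,0.25],
    [0,0,0,0.018,0.026,0,0.25],
    [0,0,0,0.014,0.02,0,0.25],
    [0,0,0,0.006,0.008,0,0.25]
  ]
}}

```text
t: 17.93
tool_pos: [0.4435, 0.0272, 0.1137]
tcp_rot: [-0.069, -3.134, -0.001]
contact_force: [-0.4, 0.6, -0.5]
grip_width: 0.0212
```

Call:
{"name": "send_rows", "arguments": {
  "motion": [
    [0,0,0,0,0,0,0.25],
    [0,0,0,0,0,0,0.25],
    [0,0,0,0,0,0,0.25],
    [0,0,0,0,0,0,0.25],
    [0,0,0,0,0,0,0.25]
  ]
}}

```text
t: 18.35
tool_pos: [0.4484, 0.0229, 0.1161]
tcp_rot: [0.08, 3.141, -0.001]
contact_force: [-0.1, 0.1, 0.4]
grip_width: 0.0212
```

Run:
```python
from h import *
import pickle
go([*rk(-.17,.033),.016],87.6); o=manip.get_obs(); print(torack(o["tool_pos"]),o["qpos"].round(2),o["contact_force"])
f=manip.grab_frame("wrist")[:,:,::-1]; cv2.imwrite("pics/w11.png",f); pickle.dump(o,open("w11.pkl","wb"))
f=manip.grab_frame("scene")[215:285,185:375,::-1]; cv2.imwrite("pics/s11.png",cv2.resize(f,None,fx=4.2,fy=4.2,interpolation=cv2.INTER_CUBIC))
```

```text
at 18.35 [0.4484 0.0229 0.1161] ydeg 87.08 tilt [ 0.e+00 -5.e-04 -1.e+00]
shift in present tool axes [0.0035 0.0005 0.1001] turn [-0.03  0.   -0.52]
[-0.16650642  0.03249055] [-0.47  0.16  0.35  2.18 -0.07  0.82  1.45] [-0.12076571  0.08815528  0.41313504]
```

View pics/w11.png

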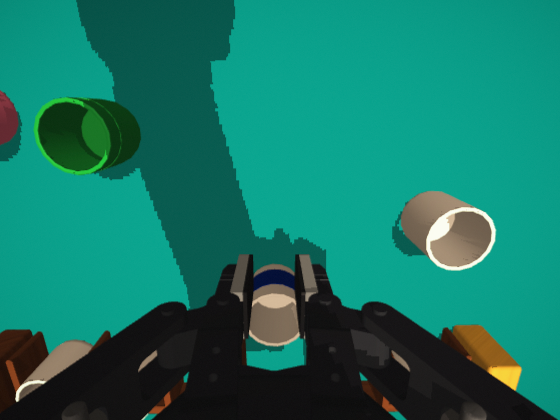

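View pics/s11.png

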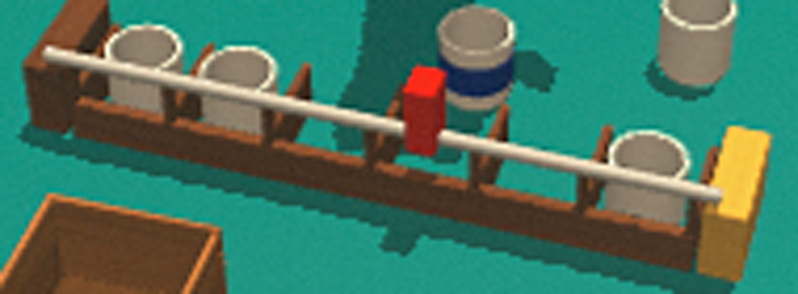

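Run:
```python
from h import *
s=lambda u,v:((u+.5)/4.2-.5+185,(v+.5)/4.2-.5+215)
print([torack(atz("scene",s(*p),z)).round(4) for p,z in [((477,32),.052),((504,107),.038),((305,66),.038),((477,187),.03),((373,165),.03)]])
```

```text
[array([-0.0822,  0.0337]), array([-0.0317,  0.0669]), array([-0.0312, -0.0691]), array([0.0358, 0.0689]), array([0.0364, 0.001 ])]
```

Call:
{"name": "send_rows", "arguments": {
  "motion": [
    [0,0,-0.5,0.003,0.0005,0.01,0.25],
    [0,0,0,0,0,0.025,0.25],
    [0,0,0,0,0,0.025,0.25],
    [0,0,0,0,0,0.018,0.25],
    [0,0,0,0,0,0.01,0.25]
  ]
}}

```text
t: 18.87
tool_pos: [0.4427, 0.0244, 0.0257]
tcp_rot: [-0.062, -3.137, 0.002]
contact_force: [-0.1, -0.5, -0.2]
grip_width: 0.0217
```

Call:
{"name": "send_rows", "arguments": {
  "motion": [
    [0,0,0,0,0,0.007,0.25],
    [0,0,0,0,0,0.004,0.25],
    [0,0,0,0,0,0.001,0.25],
    [0,0,0,0,0,0,0.25],
    [0,0,0,0,0,0,0.25]
  ]
}}

```text
t: 19.28
tool_pos: [0.4459, 0.0249, 0.017]
tcp_rot: [0.063, 3.139, 0.001]
contact_force: [0.5, 0.3, -0.7]
grip_width: 0.021
```

Run:
```python
from h import *
go([*rk(-.03,.0335),.016],87.6); o=manip.get_obs(); print(torack(o["tool_pos"]),o["qpos"].round(2),o["contact_force"])
```

```text
at 19.2833 [0.4459 0.0249 0.017 ] ydeg 87.71 tilt [ 1.8e-03  4.0e-04 -1.0e+00]
shift in present tool axes [-0.1391 -0.0011  0.0013] turn [0.03 0.1  0.11]
[-0.16910366  0.0343201 ] [-0.42  0.35  0.31  2.23 -0.19  0.58  1.55] [ 0.48027917  0.27408992 -0.65868283]
```

Push to TCP rack x ≈ -0.085 (about 85 mm), then look.

Call:
{"name": "send_rows", "arguments": {
  "motion": [
    [0,0,0,-0.006,-0.001,0,0.25],
    [0,0,0,-0.01,0,0,0.25],
    [0,0,0,-0.01,0,0,0.25],
    [0,0,0,-0.008,0,0,0.25],
    [0,0,0,-0.005,0,0,0.25]
  ]
}}

```text
t: 19.7
tool_pos: [0.4866, 0.0223, 0.0168]
tcp_rot: [0.063, 3.138, 0.0]
contact_force: [-0.0, 0.5, 0.5]
grip_width: 0.0214
```

Call:
{"name": "send_rows", "arguments": {
  "motion": [
    [0,0,0,-0.005,0,0,0.25],
    [0,0,0,-0.005,0,0,0.25],
    [0,0,0,-0.005,0,0,0.25],
    [0,0,0,-0.005,0,0,0.25],
    [0,0,0,-0.005,0,0,0.25]
  ]
}}

```text
t: 20.12
tool_pos: [0.5085, 0.0212, 0.016]
tcp_rot: [-0.063, -3.139, 0.0]
contact_force: [-1.0, -0.1, 1.3]
grip_width: 0.0212
```

Call:
{"name": "send_rows", "arguments": {
  "motion": [
    [0,0,0,-0.005,0,0,0.25],
    [0,0,0,-0.005,0,0,0.25],
    [0,0,0,-0.005,0,0,0.25],
    [0,0,0,-0.003,0,0,0.25],
    [0,0,0,0,0,0,0.25]
  ]
}}

```text
t: 20.53
tool_pos: [0.5282, 0.0205, 0.0165]
tcp_rot: [0.063, 3.139, -0.0]
contact_force: [0.1, 0.5, -0.7]
grip_width: 0.0212
```

Run:
```python
from h import *
go([*rk(-.03,.0335),.016],87.6); o=manip.get_obs(); print(torack(o["tool_pos"]),o["qpos"].round(2),o["contact_force"])
f=manip.grab_frame("scene")[205:285,185:375,::-1]; cv2.imwrite("pics/s12.png",cv2.resize(f,None,fx=4.2,fy=4.2,interpolation=cv2.INTER_CUBIC))
```

```text
at 20.5333 [0.5282 0.0205 0.0165] ydeg 87.71 tilt [ 1.6e-03 -1.0e-04 -1.0e+00]
shift in present tool axes [-0.0567 -0.      0.0006] turn [0.   0.09 0.11]
[-0.08671273  0.0334227 ] [-0.37  0.47  0.3   2.04 -0.22  0.66  1.6 ] [ 0.14532293  0.54718604 -0.65261213]
```

View pics/s12.png

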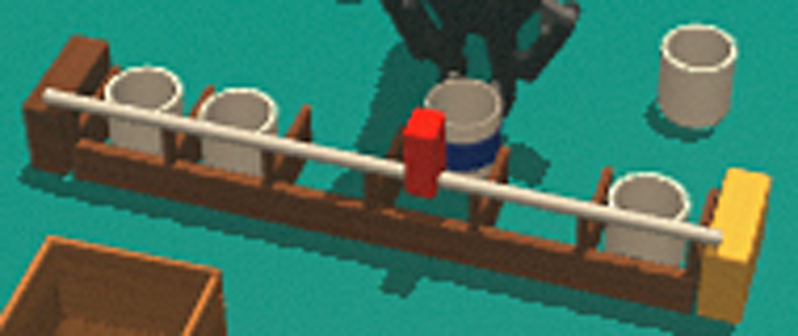

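Call:
{"name": "send_rows", "arguments": {
  "motion": [
    [0,0,0,-0.004,0,0,0.25],
    [0,0,0,-0.005,0,0,0.25],
    [0,0,0,-0.005,0,0,0.25],
    [0,0,0,-0.005,0,0,0.25],
    [0,0,0,-0.005,0,0,0.25]
  ]
}}

```text
t: 21.0
tool_pos: [0.5515, 0.0195, 0.0163]
tcp_rot: [0.063, 3.141, -0.0]
contact_force: [-0.9, -0.1, -0.4]
grip_width: 0.0211
```

Run:
```python
from h import *
go([*rk(-.03,.0335),.016],87.6); o=manip.get_obs(); print(torack(o["tool_pos"]),o["contact_force"])
f=manip.grab_frame("scene")[205:285,185:375,::-1]; cv2.imwrite("pics/s13.png",cv2.resize(f,None,fx=4.2,fy=4.2,interpolation=cv2.INTER_CUBIC))
f=manip.grab_frame("side")[140:310,180:350,::-1]; cv2.imwrite("pics/sd13.png",cv2.resize(f,None,fx=3.5,fy=3.5,interpolation=cv2.INTER_CUBIC))
```

```text
at 21.0 [0.5515 0.0195 0.0163] ydeg 87.71 tilt [ 3.e-04 -0.e+00 -1.e+00]
shift in present tool axes [-0.0334  0.      0.0003] turn [-0.    0.02  0.11]
[-0.06335097  0.03340459] [-0.90216649 -0.10961914 -0.41204851]
```

View pics/s13.png

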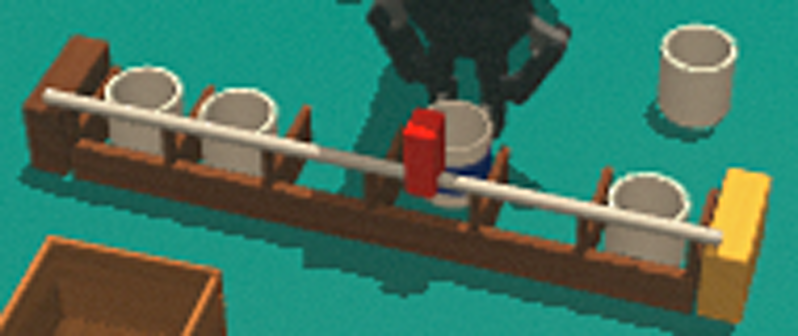

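View pics/sd13.png

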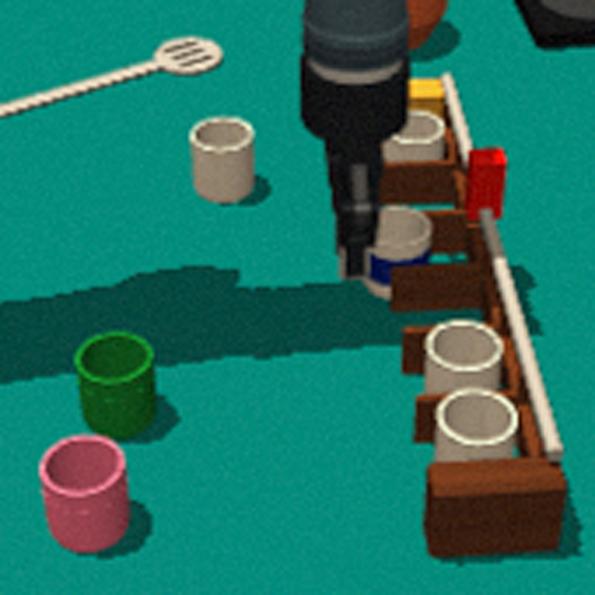

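Call:
{"name": "send_rows", "arguments": {
  "motion": [
    [0,0,0,-0.005,0,0,0.25],
    [0,0,0,-0.005,0,0,0.25],
    [0,0,0,-0.005,0,0,0.25],
    [0,0,0,-0.005,0,0,0.25],
    [0,0,0,-0.003,0,0,0.25]
  ]
}}

```text
t: 21.52
tool_pos: [0.5749, 0.0186, 0.0164]
tcp_rot: [0.063, 3.14, -0.0]
contact_force: [0.8, 0.3, -0.6]
grip_width: 0.0212
```

Call:
{"name": "send_rows", "arguments": {
  "motion": [
    [0,0,0,-0.002,0,0,0.25],
    [0,0,0,-0.002,0,0,0.25],
    [0,0,0,-0.002,0,0,0.25],
    [0,0,0,-0.002,0,0,0.25],
    [0,0,0,0,0,0,0.25]
  ]
}}

```text
t: 21.93
tool_pos: [0.5823, 0.0183, 0.0163]
tcp_rot: [0.063, 3.14, -0.0]
contact_force: [-0.7, -0.2, -0.5]
grip_width: 0.0212
```

Run:
```python
from h import *
go([*rk(-.03,.0335),.016],87.6); o=manip.get_obs(); print(torack(o["tool_pos"]),o["contact_force"])
f=manip.grab_frame("scene")[205:285,185:375,::-1]; cv2.imwrite("pics/s14.png",cv2.resize(f,None,fx=4.2,fy=4.2,interpolation=cv2.INTER_CUBIC))
f=manip.grab_frame("side")[140:310,180:350,::-1]; cv2.imwrite("pics/sd14.png",cv2.resize(f,None,fx=3.5,fy=3.5,interpolation=cv2.INTER_CUBIC))
```

```text
at 21.9333 [0.5823 0.0183 0.0163] ydeg 87.71 tilt [ 6.e-04 -1.e-04 -1.e+00]
shift in present tool axes [-0.0025  0.      0.0003] turn [-0.    0.04  0.11]
[-0.0325344   0.03347242] [-0.66515275 -0.18487053 -0.49285842]
```

View pics/s14.png

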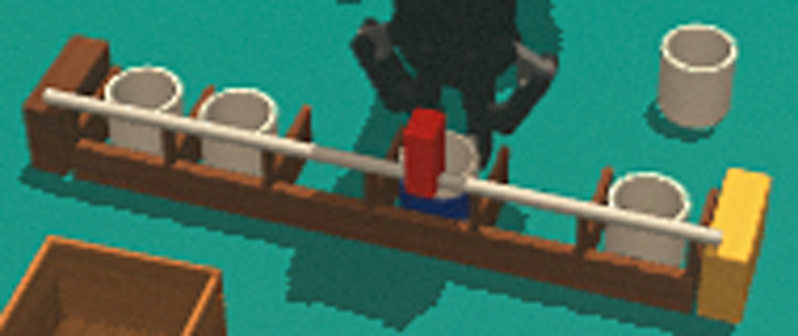

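View pics/sd14.png

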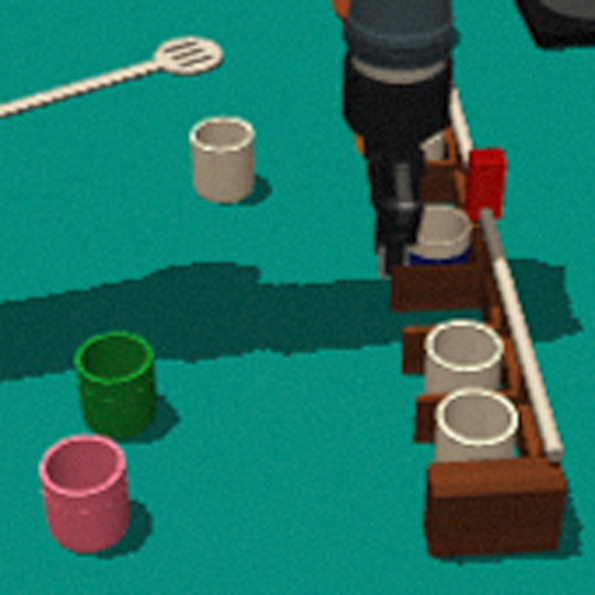

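Not yet at the board; I'll keep to small steps and watch the force.

Call:
{"name": "send_rows", "arguments": {
  "motion": [
    [0,0,0,-0.001,0,0,0.25],
    [0,0,0,-0.001,0,0,0.25],
    [0,0,0,-0.001,0,0,0.25],
    [0,0,0,0,0,0,0.25],
    [0,0,0,0,0,0,0.25]
  ]
}}

```text
t: 22.45
tool_pos: [0.5849, 0.0182, 0.0163]
tcp_rot: [0.063, 3.141, 0.0]
contact_force: [-0.1, 0.2, -0.0]
grip_width: 0.021
```

Call:
{"name": "send_rows", "arguments": {
  "motion": [
    [0,0,0,-0.001,0,0,0.25],
    [0,0,0,-0.001,0,0,0.25],
    [0,0,0,0,0,0,0.25],
    [0,0,0,0,0,0,0.25],
    [0,0,0,0,0,0,0.25]
  ]
}}

```text
t: 22.87
tool_pos: [0.5857, 0.0182, 0.0161]
tcp_rot: [-0.063, -3.139, -0.0]
contact_force: [-4.3, 0.5, 4.0]
grip_width: 0.0215
```

Run:
```python
from h import *
o=manip.get_obs(); print(torack(o["tool_pos"]),o["contact_force"])
f=manip.grab_frame("side")[140:310,180:350,::-1]; cv2.imwrite("pics/sd15.png",cv2.resize(f,None,fx=3.5,fy=3.5,interpolation=cv2.INTER_CUBIC))
```

```text
[-0.0290929   0.03346575] [-4.33613672  0.52054736  3.9999132 ]
```

View pics/sd15.png

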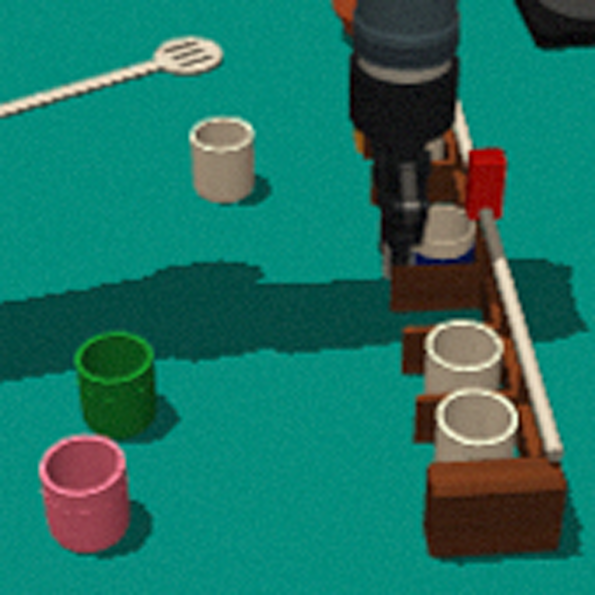

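Call:
{"name": "send_rows", "arguments": {
  "motion": [
    [0,0,0,0.002,0,0,0.25],
    [0,0,0,0.005,0,0,0.25],
    [0,0,0,0.01,0,0,0.25],
    [0,0,0,0.015,0,0,0.25],
    [0,0,0,0.02,0,0,0.25]
  ]
}}

```text
t: 23.33
tool_pos: [0.5362, 0.0201, 0.0168]
tcp_rot: [0.063, 3.137, -0.0]
contact_force: [0.1, 0.1, 0.9]
grip_width: 0.0214
```

Call:
{"name": "send_rows", "arguments": {
  "motion": [
    [0,0,0,0.025,0,0,0.25],
    [0,0,0,0.025,0,-0.02,0.25],
    [0,0,0,0.03,0,-0.04,0.25],
    [0,0,0,0.03,0,-0.04,0.25],
    [0,0,0,0.02,0,-0.03,0.25]
  ]
}}

```text
t: 23.75
tool_pos: [0.4125, 0.0248, 0.1335]
tcp_rot: [-0.063, -3.14, 0.0]
contact_force: [0.7, 0.6, 1.6]
grip_width: 0.0213
```

Run:
```python
from h import *
o=manip.get_obs(); print(o["t"],torack(o["tool_pos"]),o["contact_force"])
f=manip.grab_frame("side")[:,:,::-1]; cv2.imwrite("pics/sd16f.png",f);f=f[140:310,180:350]; cv2.imwrite("pics/sd16.png",cv2.resize(f,None,fx=3.5,fy=3.5,interpolation=cv2.INTER_CUBIC))
f=manip.grab_frame("scene")[:,:,::-1];cv2.imwrite("pics/s16f.png",f);f=f[155:285,170:380]; cv2.imwrite("pics/s16.png",cv2.resize(f,None,fx=3.8,fy=3.8,interpolation=cv2.INTER_CUBIC))
```

```text
23.75 [-0.20240811  0.03281985] [0.72655996 0.64833449 1.5607763 ]
```

View pics/s16.png

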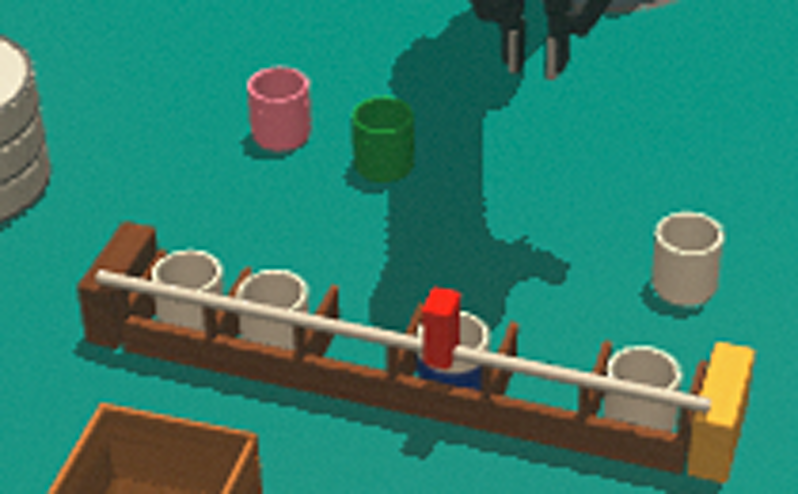

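View pics/sd16.png

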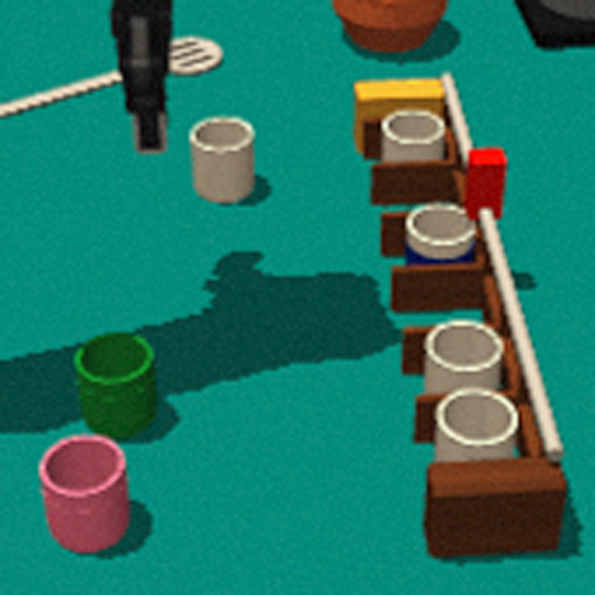

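Run:
```python
from h import *
d=lambda u,v:((u+.5)/3.5-.5+180,(v+.5)/3.5-.5+140)
s=lambda u,v:((u+.5)/3.8-.5+170,(v+.5)/3.8-.5+155)
for n,p in [("blue",(441,231)),("r0",(414,132)),("r1",(464,349)),("r2",(477,419))]: print(n,torack(atz("side",d(*p),.052)).round(4))
for n,p in [("r0",(644,367)),("r1",(272,291)),("r2",(187,270))]: print(n,torack(atz("scene",s(*p),.052)).round(4))
print("blue scene right rim edge",torack(atz("scene",s(488,335),.052)).round(4), "r0 right edge",torack(atz("scene",s(679,368),.052)).round(4))
print("marker",torack(atz("scene",s(442,297),.11)),torack(atz("side",d(487,151),.11)))
f=manip.grab_frame("scene")[:,:,::-1][225:265,265:315]; cv2.imwrite("pics/s17.png",cv2.resize(f,None,fx=14,fy=14,interpolation=cv2.INTER_CUBIC))
```

```text
blue [0.0027 0.027 ]
r0 [-1.000e-04  1.629e-01]
r1 [-0.0007 -0.1046]
r2 [-0.0028 -0.1708]
r0 [-0.0022  0.1678]
r1 [ 1.000e-04 -1.034e-01]
r2 [-0.0031 -0.1708]
blue scene right rim edge [-0.0014  0.0573] r0 right edge [-0.0083  0.1907]
marker [0.03283874 0.03492523] [0.03512837 0.04262022]
```

View pics/s17.png

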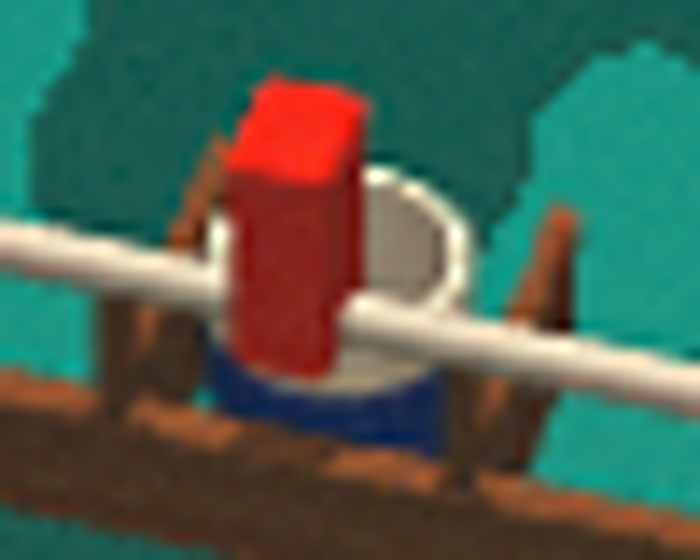

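```bash
python3 -c "
from plant import manip
print(manip.hand_in())"
```

```text
the job is handed in; nothing more can be done
None
```

I slid the red marker over the third gap first, then pushed the blue-banded cup into that gap until it met the back board. The job was handed in after about 24 s.

- **Which gap:** the brass end was on the +y side, so the third gap is at y = +34 mm.
- **Marker:** I pushed it along the rail with the shut fingertips. The last checks put it at about 35–37 mm, after correcting for the rail-end error in the scene and side cameras. Uncorrected readings were 35 mm (scene) and 43 mm (side), so it may be a millimetre or two off centre.
- **Cup:** I pushed it upright across the stool with the fingers slightly parted, diagonally first and then straight in. The reaction force rose to about 4.3 N as it met the board, with the cup centre worked out at about x = 5–6 mm. After I backed the arm off, the cup was upright and had not moved.
- **Camera disagreement on the cup:** the side camera read it at x = 3 mm, y = 27 mm. That camera also read a cup I never touched 7 mm low in y, so I trusted the contact force and finger position instead.
- **Other things:** in the last close-up pictures the cups in the rack, the plain cup in front and the green and pink look-alikes were where they started. I didn't re-measure the other bystanders, but the arm was never near them at their height. The gripper was clear of everything at hand-in.

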